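# Sticker up two freshly sawn boards to dry

## Task

Stack the two freshly sawn boards to dry on the stacking base: lay the longer board centred along the base across both bearers, then one sticker squarely across it directly above each bearer, then the shorter board centred on the two stickers and in line with the board below, and stand the iron weight upright on top, midway between the stickers. Set every piece down rather than dropping it, and leave the carved rod and the offcut block lying where they are.

Things in the scene. Friction and masses are not known exactly. Their poses are not given: they have to be found in the camera images.
- stacking_base: fixed plywood base, 290 (along its x) x 110 (y) x 12 mm thick, carrying two dark square wooden bearers, each 22 mm wide (x), 100 mm long (along y) and 22 mm high, centred at x = -70 and x = +70 mm; bearer tops are 34 mm above the bench. Origin: centre of the underside, on the bench; z up; its x axis points roughly away from the robot. It is screwed down and does not move
- long_board: the longer of two brown sawn boards, 280 (its x) x 56 (y) x 14 mm thick (z), 0.14 kg, both ends sealed with white paint; lies flat and loose on the bench. Origin: centre of its underside, z up
- short_board: the shorter of two brown sawn boards, 200 (its x) x 56 (y) x 14 mm thick (z), 0.10 kg, both ends sealed with white paint; lies flat and loose on the bench. Origin: centre of its underside, z up
- sticker_a: sticker: a dark wooden spacer stick 100 mm long (its x), 16 x 16 mm in section, 20 g, loose on the bench. Origin: the middle of the stick (8 mm above what it lies on). The two stickers are alike and either may go over either bearer
- sticker_b: the other sticker, alike: 100 mm long (its x), 16 x 16 mm in section, origin in the middle of the stick
- weight: dark cast-iron weight, 0.75 kg: a disc 68 mm in diameter and 26 mm high, above it a neck 16 mm in diameter and a round grip knob 26 mm in diameter from 34 to 54 mm above the underside. Origin: centre of its underside, z up; stands upright loose on the bench
- offcut: bystander: a plain wooden offcut block, 70 (x) x 45 (y) x 40 mm high, loose. Origin: centre of its underside
- carved_rod: bystander: a light wooden rod carved in a zigzag, 190 mm long (its x), 26 x 26 mm in section, loose, lying at the far side of the bench. Origin: centre of its underside

How it is judged (in metres and radians):
On the way, in this order (a step that is already met when the one before it is completed fails the run):
1. the longer board lies centred across both bearers (x of long_board in the frame of stacking_base between -0.012 and 0.012 m and y of long_board in the frame of stacking_base between -0.012 and 0.012 m and z of long_board in the frame of stacking_base between 0.028 and 0.04 m and angle between the x axis of long_board and the x axis of stacking_base, either way round below 0.14 rad), for 0.2 s.
2. a sticker lies across it above each bearer (all of step 1 and ((x of sticker_a in the frame of stacking_base between -0.08 and -0.06 m and y of sticker_a in the frame of stacking_base between -0.015 and 0.015 m and z of sticker_a in the frame of stacking_base between 0.05 and 0.062 m and x of sticker_b in the frame of stacking_base between 0.06 and 0.08 m and y of sticker_b in the frame of stacking_base between -0.015 and 0.015 m and z of sticker_b in the frame of stacking_base between 0.05 and 0.062 m) or (x of sticker_b in the frame of stacking_base between -0.08 and -0.06 m and y of sticker_b in the frame of stacking_base between -0.015 and 0.015 m and z of sticker_b in the frame of stacking_base between 0.05 and 0.062 m and x of sticker_a in the frame of stacking_base between 0.06 and 0.08 m and y of sticker_a in the frame of stacking_base between -0.015 and 0.015 m and z of sticker_a in the frame of stacking_base between 0.05 and 0.062 m)) and angle between the x axis of each of sticker_a, sticker_b and the y axis of stacking_base, either way round below 0.14 rad), for 0.2 s.
3. the shorter board lies centred on the two stickers (all of step 2 and x of short_board in the frame of stacking_base between -0.012 and 0.012 m and y of short_board in the frame of stacking_base between -0.012 and 0.012 m and z of short_board in the frame of stacking_base between 0.058 and 0.07 m and angle between the x axis of short_board and the x axis of stacking_base, either way round below 0.14 rad), for 0.2 s.
At the end, for the whole second after the job is handed in: long board on both bearers, short board on both stickers: each centred on the base within 12 mm; a sticker within 10 mm of each bearer's line and 15 mm of the middle; all aligned within 8 degrees; weight upright on top within 15 mm of the middle; all at rest (all of step 3 and x of weight in the frame of stacking_base between -0.015 and 0.015 m and y of weight in the frame of stacking_base between -0.015 and 0.015 m and z of weight in the frame of stacking_base between 0.072 and 0.084 m and angle between weight's own z axis and vertical below 0.1 rad and linear speed of each of long_board, sticker_a, sticker_b, short_board, weight below 0.02 m/s); the robot touches nothing.
It fails at once if a piece is dropped (falls free faster than 0.6 m/s, a drop of about 18 mm) ((linear speed of long_board above 0.6 m/s and contact force between the fingers and long_board below 0.05 N) or (linear speed of sticker_a above 0.6 m/s and contact force between the fingers and sticker_a below 0.05 N) or (linear speed of sticker_b above 0.6 m/s and contact force between the fingers and sticker_b below 0.05 N) or (linear speed of short_board above 0.6 m/s and contact force between the fingers and short_board below 0.05 N) or (linear speed of weight above 0.6 m/s and contact force between the fingers and weight below 0.05 N)).
It fails at once if the carved rod is moved by more than 30 mm or tipped up (distance of carved_rod from where it was at the start of the episode above 0.03 m or angle between carved_rod's own z axis and vertical above 0.4 rad).
It fails at once if the offcut is moved by more than 30 mm or tipped up (distance of offcut from where it was at the start of the episode above 0.03 m or angle between offcut's own z axis and vertical above 0.4 rad).
It also fails if it takes over 134 s, if anything falls off the work surface, if the arm or the gripper's body presses on something with over 40 N, if the wrist force passes 120 N, or if a joint passes its speed limit or range.

## Robot

A 7-joint arm with a two-finger parallel gripper is mounted at the origin on the work surface. World frame = base frame: x ahead of the robot, y to its left, z up, the work surface at z = 0. Lengths are in mm, angles in rad, forces in N, time in s.
With the tool pointing down it reaches from about 400 to 925 mm from the base axis. Payload 5.6 kg.
Tool frame: the origin (TCP) lies at the centre of the arm's flange, where the gripper is bolted on; the fingertips stand 173 mm ahead of it and the grasp point (between the pads) lies 155 mm ahead of it; z points along the fingers, y is the line along which they close (so a half turn about z gives the same grasp; the last joint's range is limited). The gripper opens to 85 mm and grips with 20 to 120 N. Pads are 22 mm wide; open, the fingers measure 114 mm over their backs; the gripper's body (76 mm by 85 mm) begins 54 mm behind the grasp point. The pads swing forward as they close: fully open they stand 13 mm farther back than shut.
Start: joints at [1.221, 0.468, -0.012, 1.603, 0.006, 1.071, -0.056], TCP at [196.27, -619.661, 404.69] pointing down, gripper open.
Joint ranges: [-2.53, 2.53], [-0.31, 2.02], [-1.57, 1.55], [0.28, 2.44], [-1.29, 4.43], [0.15, 1.84], [-2.92, 2.92]. Speed limits (rad/s): [2.57, 2.57, 3.14, 3.14, 3.14, 3.14, 3.14].

## Interface

Orientations are given as a unit quaternion [w, x, y, z].
In Python, from station import ctrl gives the robot as it stands.
- The arm moves only by the shell command python3 -m inch 'ROWS'. ROWS is text: rows parted by semicolons, each of 7 numbers parted by spaces: the finger opening in mm, from 0 to 85.4, then the shift along the tool's x, y, z in mm, then the turn, a rotation vector about the tool's x, y, z in rad. In form: hand x y z ax ay az; .... A call has exactly 5 rows; each row shifts and turns the commanded pose from where the row before left it, along the tool's axes as they then stand; what a row does not reach is not made up. A row lasts 1/8 s, in which the tool goes at most 62.5 mm and 10.7 degrees, less where a joint would pass 70% of its speed; a pose out of reach is approached as far as the arm can. A call is refused whole if a number of a shift passes 62.5 or a number of a turn 0.188, either way. A call with a gripper value outside its range is refused whole. The fingers move at their own pace and stop on an object; the grip force is fixed at half the most. Time passes only in rows, so rows that do not move let the fingers close, or fill a call up. It gives the time, the measured TCP pose, the force, the opening and the grip force at its end, in the units of the state.
- ctrl.read_state(): the state, without advancing time (a new reading comes with each control period).
- ctrl.snapshot(name): name is "side" or "top"; returns a dict with "img" (384x512x3 uint8, red, green, blue), "camera_matrix" (3x3 intrinsics, pixels), "k1" (the pictures are not rectified: a ray, as slopes to the right and down, at radius r is drawn at 1 + k1 r^2 times it, then the intrinsics apply), "R" (3x3) and "t" (3): a world point X has camera coordinates R X + t. Camera axes: x right, y down, z forward; pixel columns grow to the right and rows downward; lengths in mm; the calibration is good to about 2 mm. A picture is of the moment at which its call begins. There is no depth.
- ctrl.sign_off(): hands the job in; it is judged then, once.
The state is a dict: "clock": time; "joints": joint angles; "joint_vel": joint speeds; "tau": joint torques, N m; "position": TCP position; "tcp_rot": TCP orientation; "contact_force": force on the tool from outside, world axes, zero at the start; "wrist_torque": the same for the moment, N m; "finger_gap": finger opening in mm; "grip_force": force on a finger pad.
Only numpy, scipy, OpenCV 4.12 (cv2) and the standard library are available. Lean on these libraries where they do the work, as an engineer would, in place of code of your own. Each camera call takes 0.05 s, during which the arm holds its last target. There are 200 camera calls.

## Working session

There is one attempt and no reset: what is moved stays moved. The work goes in short steps, Python scripts to look and compute and a shell command to move; the robot and the scene stay as the last step left them, time stands still between calls to the robot, and variables do not carry over. Pictures are saved under pics/ and viewed, at most 14 in all, crops included, and the job is handed in when it is done.

```bash
ls; mkdir -p pics
python3 - <<'E'
from station import ctrl
import cv2
for n in("top","side"):
    s=ctrl.snapshot(n); cv2.imwrite(f"pics/{n}0.png",s["img"][:,:,::-1])
    print(n,s["camera_matrix"],s["k1"],s["R"],s["t"])
print(ctrl.read_state())
E
```

```text
pics
top [[395.31187875   0.         258.33825073]
 [  0.         395.31187875 197.22160162]
 [  0.           0.           1.        ]] -0.1259904148207667 [[ 0.01509421 -0.99979668  0.01337028]
 [-0.9979996  -0.01588539 -0.06119187]
 [ 0.06139182 -0.01241989 -0.99803647]] [  -1.1954492   589.84306505 1095.50118386]
side [[363.19446324   0.         262.64490223]
 [  0.         363.19446324 187.29141386]
 [  0.           0.           1.        ]] -0.06362790823330532 [[ 0.79712951 -0.60338462  0.02261734]
 [-0.38946552 -0.54242387 -0.7443742 ]
 [ 0.46141213  0.58455397 -0.66737958]] [-485.26927003  265.52228027  595.24698591]
{'clock': 0.1, 'joints': array([ 1.22102867,  0.46831792, -0.01158726,  1.60354773,  0.00601248,
        1.07141396, -0.05632574]), 'joint_vel': array([ 0.00117052,  0.00021447, -0.00099438, -0.00325265, -0.00157284,
       -0.00089678,  0.00176973]), 'tau': array([ 1.15477851e-03, -5.33522701e+01,  2.15657201e-02, -2.51968253e+01,
        1.14457053e-02,  4.31482607e-03,  2.19405626e-05]), 'position': array([ 196.16332576, -619.45198902,  403.80794927]), 'tcp_rot': array([-8.03623488e-04,  9.88266893e-01,  1.52734620e-01, -1.93096848e-04]), 'contact_force': array([-0.21621969,  0.48733915, -0.0317181 ]), 'wrist_torque': array([-0.03569311,  0.00631394,  0.00396854]), 'grip_force': 0.0, 'finger_gap': 85.0914183589212}
```

View pics/top0.png

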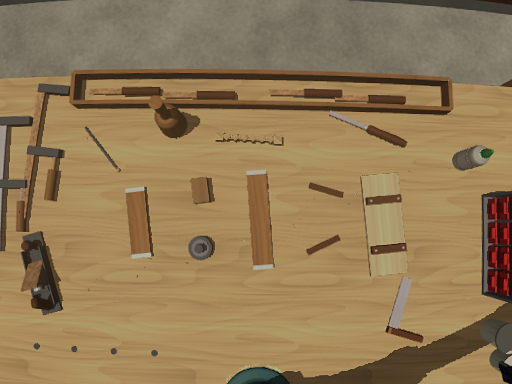

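View pics/side0.png

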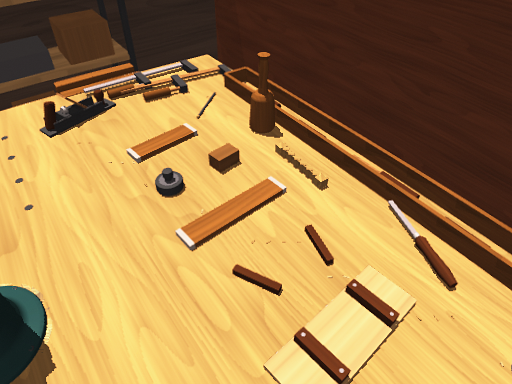

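Top view: long board at about (260,220), stickers (325,189) and (323,244), base (384,225), short board (138,222), weight (200,247), offcut (202,190), carved rod (250,140). The arm is clear of all of them.

```bash
cat > h.py <<'E'
import numpy as np, cv2
from station import ctrl
def rays(s,px):
    K=np.array(s["camera_matrix"]);px=np.atleast_2d(px).astype(float)
    d=(px-K[:2,2])/np.array([K[0,0],K[1,1]]); u=d.copy()
    for _ in range(20): u=d/(1+s["k1"]*(u**2).sum(1,keepdims=True))
    return u
def toplane(s,px,z):
    R=np.array(s["R"]);t=np.array(s["t"]);u=rays(s,px)
    D=np.c_[u,np.ones(len(u))]@R; C=-R.T@t
    return (C+D*((z-C[2])/D[:,2])[:,None])[:,:2]
def rect(s,mask,z,roi):
    x0,y0,x1,y1=roi;m=np.zeros_like(mask);m[y0:y1,x0:x1]=mask[y0:y1,x0:x1]
    n,l,st,c=cv2.connectedComponentsWithStats(m);out=[]
    for k in range(1,n):
        if st[k,4]<40: continue
        yx=np.argwhere(l==k);w=toplane(s,yx[:,::-1],z)
        (cx,cy),(a,b),_=cv2.minAreaRect(w.astype(np.float32))
        mu=w.mean(0);ev,V=np.linalg.eigh(np.cov(w.T));v=V[:,1];yaw=np.arctan2(v[1],v[0])%np.pi
        out.append((len(yx),mu.round(1),np.round((cx,cy),1),np.round((max(a,b),min(a,b)),1),round(float(yaw),3)))
    return out
def pose():
    r=ctrl.read_state();w,x,y,z=r["tcp_rot"]
    yaw=2*np.arctan2(y,x) # tool x axis in world, tool pointing down
    return np.array(r["position"]),yaw,r
def go(x,y,z,yaw=None):
    """print turn about tool z (first), then shift in tool axes after the turn; z = TCP height"""
    p,a,r=pose(); g=a if yaw is None else yaw
    g=a+(g-a+np.pi/2)%np.pi-np.pi/2
    d=np.array([x,y,z])-p; 
    sx=np.cos(g)*d[0]+np.sin(g)*d[1]; sy=np.sin(g)*d[0]-np.cos(g)*d[1]
    print("turn az %.3f  then shift %.1f %.1f %.1f"%(-(g-a),sx,sy,-d[2]), "| pos",p.round(1),"yaw %.3f"%a,"j7 %.2f"%r["joints"][6],"F",np.round(r["contact_force"],1),"gap %.1f grip %.1f t %.1f"%(r["finger_gap"],r["grip_force"],r["clock"]))
E
python3 - <<'E'
from h import *
s=ctrl.snapshot("top");hsv=cv2.cvtColor(s["img"],cv2.COLOR_RGB2HSV);im=s["img"]
for p in [(260,220),(260,173),(325,189),(384,225),(383,199),(138,222),(200,247),(290,220),(420,225),(202,190)]: print(p,im[p[1],p[0]],hsv[p[1],p[0]])
g=im[:,:,1]; dark=(g<110).astype(np.uint8)
for n,z,roi in[("long",14,(240,160,282,280)),("short",14,(118,180,160,265)),("offcut",40,(185,172,220,208)),("stk",16,(295,175,352,262)),("bear",34,(360,188,412,260)),("weight",26,(184,232,219,264))]:
    for o in rect(s,dark,z,roi): print(n,o)
lo=((hsv[:,:,1]<125)&(hsv[:,:,2]>150)).astype(np.uint8)
for o in rect(s,lo,12,(350,165,420,285)): print("base",o)
v=im[160:285:4,384];
E
```

```text
(260, 220) [140  97  57] [ 14 151 140]
(260, 173) [171 167 149] [ 25  33 171]
(325, 189) [94 62 38] [ 13 152  94]
(384, 225) [174 160 115] [ 23  86 174]
(383, 199) [94 62 40] [ 12 146  94]
(138, 222) [145 101  60] [ 14 149 145]
(200, 247) [86 80 73] [16 39 86]
(290, 220) [168 136  89] [ 18 120 168]
(420, 225) [173 146  96] [ 19 113 173]
(202, 190) [127  92  58] [ 15 139 127]
long (1879, array([527.3,   2.6]), array([524.7,   2.4]), array([261.4,  60.8]), 0.086)
short (1350, array([513.7, 345.7]), array([514.5, 346. ]), array([194.7,  64.3]), 0.127)
offcut (549, array([605.6, 164.4]), array([606.3, 164.3]), array([73.2, 60.1]), 0.249)
stk (228, array([ 614. , -183.5]), array([ 613.8, -183.3]), array([101. ,  18.7]), 1.294)
stk (231, array([ 459.2, -176.5]), array([ 459. , -176.2]), array([101.8,  17.7]), 2.023)
bear (71, array([ 550.9, -288.6]), array([ 547.9, -288.9]), array([144. ,   3.9]), 0.107)
bear (272, array([ 588.8, -344.6]), array([ 589.1, -344.5]), array([105.4,  23. ]), 1.665)
bear (306, array([ 451. , -358.6]), array([ 450.4, -359.6]), array([105.3,  25.4]), 1.674)
weight (471, array([448., 165.]), array([446.6, 165.6]), array([72.6, 63.9]), 1.753)
base (7531, array([ 518.2, -357.3]), array([ 519.5, -357.5]), array([346. , 206.8]), 3.126)
```

Run:
```python
from h import *
s=ctrl.snapshot("top");im=s["img"].astype(int)
b=((im[:,:,2]>102)&(im[:,:,0]-im[:,:,2]<72)).astype(np.uint8)
b=cv2.morphologyEx(b,cv2.MORPH_OPEN,np.ones((5,5)))
for o in rect(s,b,12,(340,160,425,285)): print("base",o)
w=((im.min(2)>115)&(im[:,:,0]-im[:,:,2]<45)).astype(np.uint8)
for n,r in[("l",(240,160,282,280)),("s",(118,180,160,265))]:
    for o in rect(s,w,14,r): print(n,o)
go(526,2.5,300,0.086)
```

```text
base (705, array([ 631.9, -338.7]), array([ 632.2, -341.7]), array([104.9,  62.1]), 1.685)
base (1447, array([ 519.1, -355. ]), array([ 518.9, -355.3]), array([115. , 107.4]), 0.121)
base (735, array([ 405.7, -367.7]), array([ 405.9, -368.1]), array([108.1,  58.8]), 1.693)
base (77, array([ 355.6, -420.3]), array([ 356.7, -419.7]), array([33. , 20.2]), 1.522)
l (82, array([661.7,  16.8]), array([661.7,  17. ]), array([54. , 11.4]), 1.671)
l (91, array([394.6,  -6.8]), array([394.5,  -6.8]), array([54.2, 12.6]), 1.663)
s (79, array([607.1, 363.7]), array([607.1, 363.4]), array([53.5, 11.7]), 1.704)
s (84, array([420.4, 338.6]), array([420.3, 338.7]), array([55.2, 12.1]), 1.69)
turn az 0.221  then shift 382.0 -591.4 104.1 | pos [ 196.2 -619.5  404.1] yaw 0.307 j7 -0.06 F [0.1 0.2 0.1] gap 85.5 grip 0.0 t 0.2
```

```bash
python3 -m inch '85 0 0 0 0 0 0.11; 85 0 0 0 0 0 0.11; 85 32 -49 8 0 0 0; 85 32 -49 8 0 0 0; 85 32 -49 8 0 0 0'
python3 -m inch '85 32 -49 8 0 0 0; 85 32 -49 8 0 0 0; 85 32 -49 8 0 0 0; 85 32 -49 8 0 0 0; 85 32 -49 8 0 0 0'
python3 -m inch '85 32 -49 8 0 0 0; 85 32 -49 8 0 0 0; 85 32 -49 8 0 0 0; 85 32 -49 8 0 0 0; 85 0 0 0 0 0 0'
python3 -c "
from h import *
go(528,4.5,200,.088)"
```

```text
clock: 0.82
position: [279.8, -463.1, 380.3]
tcp_rot: [-0.0, 0.999, 0.043, 0.0]
contact_force: [0.5, 0.4, 1.3]
finger_gap: 84.9
grip_force: 0.0
clock: 1.45
position: [418.0, -205.3, 340.7]
tcp_rot: [0.0, 0.999, 0.043, 0.0]
contact_force: [0.7, -0.4, -0.2]
finger_gap: 84.5
grip_force: 0.0
clock: 2.08
position: [529.0, 4.5, 308.1]
tcp_rot: [-0.001, 0.999, 0.048, 0.0]
contact_force: [-0.0, -0.8, 0.4]
finger_gap: 85.0
grip_force: 0.0
turn az 0.007  then shift -1.0 -0.1 108.1 | pos [529.    4.5 308.1] yaw 0.095 j7 -1.68 F [-0.  -0.8  0.4] gap 85.0 grip 0.0 t 2.1
```

```bash
python3 -m inch '70 -1 0 40 0 0 0.007; 70 0 0 40 0 0 0; 70 0 0 25 0 0 0; 70 0 0 15 0 0 0; 70 0 0 5 0 0 0'
python3 -m inch '70 0 0 0 0 0 0; 70 0 0 3 0 0 0; 70 0 0 0 0 0 0; 70 0 0 3 0 0 0; 70 0 0 0 0 0 0'
python3 -c "
from h import *
go(528,4.5,177,.088)
for n in('side',): cv2.imwrite('pics/c1.png',cv2.resize(ctrl.snapshot(n)['img'][120:270,140:340,::-1],None,fx=4,fy=4))"
```

```text
clock: 2.7
position: [526.7, -1.2, 183.2]
tcp_rot: [0.0, 0.999, 0.04, -0.0]
contact_force: [0.3, -0.5, -0.5]
finger_gap: 69.7
grip_force: 0.0
clock: 3.32
position: [526.8, -0.7, 177.6]
tcp_rot: [0.0, 0.999, 0.04, -0.0]
contact_force: [0.4, -0.1, 0.0]
finger_gap: 69.9
grip_force: 0.0
turn az -0.008  then shift 1.6 -5.1 0.6 | pos [526.8  -0.7 177.6] yaw 0.080 j7 -1.76 F [ 0.4 -0.1  0. ] gap 69.9 grip 0.0 t 3.3
```

View pics/c1.png

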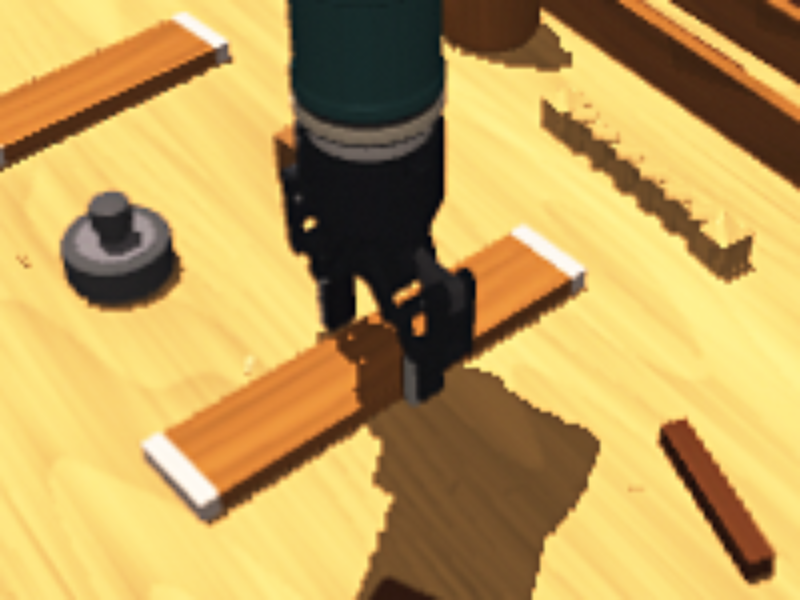

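The fingers straddle the board near its middle with the near tip below the board top. The tool is about 5 mm off-centre; correct that and go lower.

```bash
python3 -m inch '70 1 -5 0 0 0 -0.007; 70 0 0 0 0 0 0; 70 0 0 2 0 0 0; 70 0 0 0 0 0 0; 70 0 0 0 0 0 0'
python3 -m inch '70 0 0 2 0 0 0; 70 0 0 0 0 0 0; 70 0 0 0 0 0 0; 70 0 0 0 0 0 0; 70 0 0 0 0 0 0'
python3 -m inch '70 0 0 2 0 0 0; 70 0 0 0 0 0 0; 70 0 0 0 0 0 0; 70 0 0 0 0 0 0; 70 0 0 0 0 0 0'
python3 -c "
from h import *
go(528,4.5,177,.088)"
```

```text
clock: 4.0
position: [527.5, 4.3, 175.6]
tcp_rot: [0.0, 0.999, 0.043, -0.0]
contact_force: [-1.0, 0.7, -0.1]
finger_gap: 69.7
grip_force: 0.0
clock: 4.62
position: [527.5, 4.4, 173.7]
tcp_rot: [0.0, 0.999, 0.043, 0.0]
contact_force: [-0.2, -1.0, -0.3]
finger_gap: 70.2
grip_force: 0.0
clock: 5.25
position: [527.5, 4.4, 171.7]
tcp_rot: [0.0, 0.999, 0.043, 0.0]
contact_force: [0.1, -1.1, 0.5]
finger_gap: 70.2
grip_force: 0.0
turn az -0.001  then shift 0.5 -0.1 -5.3 | pos [527.5   4.4 171.7] yaw 0.087 j7 -1.77 F [ 0.1 -1.1  0.5] gap 70.2 grip 0.0 t 5.2
```

```bash
python3 -m inch '70 0 0 2 0 0 0; 62 0 0 0 0 0 0; 60 0 0 0 0 0 0; 50 0 0 0 0 0 0; 50 0 0 0 0 0 0'
python3 -m inch '45 0 0 0 0 0 0; 45 0 0 0 0 0 0; 45 0 0 0 0 0 0; 45 0 0 0 0 0 0; 45 0 0 0 0 0 0'
python3 -m inch '45 0 0 -5 0 0 0; 45 0 0 -10 0 0 0; 45 0 0 -30 0 0 0; 45 0 0 -40 0 0 0; 45 0 0 -35 0 0 0'
python3 -c "
from h import *
go(519.5,-353,290,.11)"
```

```text
clock: 5.88
position: [527.7, 4.4, 170.1]
tcp_rot: [0.0, 0.999, 0.043, 0.0]
contact_force: [-1.0, -0.6, 4.9]
finger_gap: 54.6
grip_force: 64.1
clock: 6.5
position: [527.7, 4.4, 170.1]
tcp_rot: [0.0, 0.999, 0.043, 0.0]
contact_force: [-1.5, 0.0, 5.5]
finger_gap: 54.4
grip_force: 64.1
clock: 7.12
position: [527.4, 4.4, 291.3]
tcp_rot: [-0.0, 0.999, 0.043, 0.0]
contact_force: [1.3, 0.4, -1.8]
finger_gap: 54.5
grip_force: 63.7
turn az -0.023  then shift -47.1 354.3 1.3 | pos [527.4   4.4 291.3] yaw 0.087 j7 -1.70 F [ 1.3  0.4 -1.8] gap 54.5 grip 63.7 t 7.1
```

```bash
python3 -m inch '45 -4 20 0 0 0 -0.023; 45 -6 50 0 0 0 0; 45 -6 50 0 0 0 0; 45 -6 50 0 0 0 0; 45 -6 50 0 0 0 0'
python3 -m inch '45 -6 50 0 0 0 0; 45 -6 50 0 0 0 0; 45 -6 34 20 0 0 0; 45 0 0 20 0 0 0; 45 0 0 0 0 0 0'
python3 -m inch '45 0 0 20 0 0 0; 45 0 0 10 0 0 0; 45 0 0 0 0 0 0; 45 0 0 0 0 0 0; 45 0 0 0 0 0 0'
python3 - <<'E'
from h import *
go(519.5,-353,204,.11)
for n in("top","side"):
    s=ctrl.snapshot(n);cv2.imwrite(f"pics/p1{n}.png",s["img"][:,:,::-1])
a=cv2.imread("pics/p1top.png")[150:300,320:445];b=cv2.imread("pics/p1side.png")[220:384,240:440]
a=cv2.resize(a,None,fx=3,fy=3);b=cv2.resize(b,(400,328));c=np.zeros((450,780,3),np.uint8);c[:450,:375]=a;c[:328,378:778]=b;cv2.imwrite("pics/p1.png",c)
E
```

```text
clock: 7.75
position: [523.0, -218.9, 290.2]
tcp_rot: [0.0, 0.998, 0.055, 0.0]
contact_force: [1.3, 0.8, -1.5]
finger_gap: 54.6
grip_force: 63.7
clock: 8.38
position: [519.3, -351.3, 247.8]
tcp_rot: [-0.002, 0.998, 0.055, -0.002]
contact_force: [-0.1, 0.2, -1.7]
finger_gap: 54.4
grip_force: 63.7
clock: 9.0
position: [520.3, -352.6, 220.3]
tcp_rot: [0.0, 0.998, 0.055, 0.0]
contact_force: [-0.1, 0.5, -1.1]
finger_gap: 54.6
grip_force: 63.8
turn az -0.000  then shift -0.9 0.3 16.3 | pos [ 520.3 -352.6  220.3] yaw 0.110 j7 -1.05 F [-0.1  0.5 -1.1] gap 54.6 grip 63.8 t 9.0
```

View pics/p1.png

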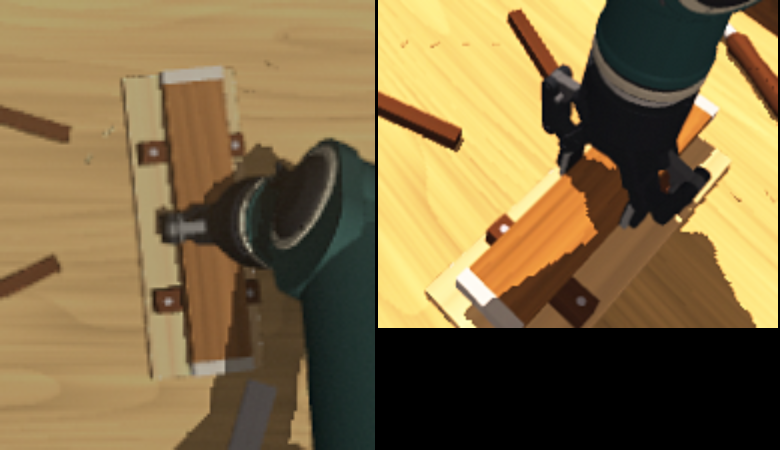

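Run:
```python
from h import *
s=ctrl.snapshot("top");f=lambda L,z:toplane(s,np.array(L)/3+[320-1/3,150-1/3],z)
sc=f([(154,152),(236,145),(168,300),(252,291)],34);print("screws",sc.round(1),sc.mean(0))
d=sc[:2].mean(0)-sc[2:].mean(0);print(np.arctan2(d[1],d[0]))
e=f([(123,78),(152,378)],12);d=e[0]-e[1];a=np.arctan2(d[1],d[0]);print("edge",e,a,e.mean(0)+55*np.array([np.sin(a),-np.cos(a)]))
im=s["img"].astype(int);w=((im.min(2)>85)&(im[:,:,0]-im[:,:,2]<35)).astype(np.uint8)
for o in rect(s,w,64,(365,165,415,280)): print(o)
```

```text
screws [[ 585.1 -309.2]
 [ 592.9 -388.9]
 [ 446.8 -323. ]
 [ 455.4 -404.5]] [ 520.050453   -356.37085646]
0.10607273889036471
edge [[ 656.99101203 -285.65457239]
 [ 371.06440085 -315.00123438]] 0.10227889907477981 [ 519.64324326 -355.04047732]
(74, array([ 655.1, -335.8]), array([ 655.1, -336. ]), array([55.6,  9.9]), 1.703)
(47, array([ 387. , -352.4]), array([ 387.9, -351.7]), array([28.4, 10.9]), 1.63)
```

```bash
python3 -m inch '45 -1 3.5 0 0 0 0.006; 45 0 0 8 0 0 0; 45 0 0 5 0 0 0; 45 0 0 2 0 0 0; 45 0 0 0 0 0 0'
python3 -m inch '45 0 0 1 0 0 0; 45 0 0 0 0 0 0; 45 0 0 1 0 0 0; 45 0 0 0 0 0 0; 45 0 0 0 0 0 0'
python3 -c "
from h import *
go(520,-356,204,.104)"
```

```text
clock: 9.78
position: [519.5, -356.0, 204.5]
tcp_rot: [-0.0, 0.999, 0.052, -0.0]
contact_force: [0.8, -0.3, -1.2]
finger_gap: 54.5
grip_force: 63.8
clock: 10.4
position: [519.6, -356.1, 204.1]
tcp_rot: [0.0, 0.999, 0.052, 0.0]
contact_force: [-3.0, 2.2, 9.7]
finger_gap: 54.7
grip_force: 65.1
turn az -0.000  then shift 0.4 -0.0 0.1 | pos [ 519.6 -356.1  204.1] yaw 0.104 j7 -1.06 F [-3.   2.2  9.7] gap 54.7 grip 65.1 t 10.4
```

```bash
python3 -m inch '58 0 0 0 0 0 0; 66 0 0 0 0 0 0; 75 0 0 0 0 0 0; 75 0 0 -10 0 0 0; 75 0 0 -30 0 0 0'
python3 -m inch '75 0 0 -50 0 0 0; 60 0 -50 0 0 0 0; 60 0 -50 0 0 0 0; 60 0 -50 0 0 0 0; 60 0 -20 0 0 0 0'
python3 -m inch '60 0 0 0 0 0 -0.185; 60 0 0 0 0 0 -0.185; 60 0 0 0 0 0 -0.185; 60 0 0 0 0 0 -0.185; 60 0 0 0 0 0 0'
python3 - <<'E'
from h import *
s=ctrl.snapshot("top");im=s["img"].astype(int);g=im[:,:,1]
w=((im.min(2)>100)&(im[:,:,0]-im[:,:,2]<45)).astype(np.uint8)
for o in rect(s,w,48,(360,160,415,290)): print("long",o)
go(614,-183.5,230,1.294)
go(459,-176.5,230,2.023)
cv2.imwrite("pics/p2.png",s["img"][:,:,::-1])
E
```

```text
clock: 11.02
position: [518.9, -355.7, 242.0]
tcp_rot: [-0.001, 0.999, 0.052, -0.001]
contact_force: [0.2, 0.9, 0.5]
finger_gap: 74.9
grip_force: 0.0
clock: 11.65
position: [501.8, -183.9, 293.5]
tcp_rot: [-0.0, 0.999, 0.054, 0.0]
contact_force: [0.2, -1.4, -0.4]
finger_gap: 59.9
grip_force: 0.0
clock: 12.28
position: [501.9, -188.0, 292.9]
tcp_rot: [0.0, 0.913, 0.408, 0.0]
contact_force: [-0.3, -0.3, -1.0]
finger_gap: 59.9
grip_force: 0.0
long (81, array([ 655. , -341.3]), array([ 655. , -341.2]), array([56.3, 11.2]), 1.698)
turn az -0.455  then shift 34.9 106.7 62.9 | pos [ 501.8 -187.9  292.9] yaw 0.839 j7 -0.66 F [ 0.3 -0.9  0. ] gap 59.9 grip 0.0 t 12.3
turn az -1.184  then shift 29.0 -33.6 62.9 | pos [ 501.8 -187.9  292.9] yaw 0.839 j7 -0.66 F [ 0.3 -0.9  0. ] gap 59.9 grip 0.0 t 12.3
```

View pics/p2.png

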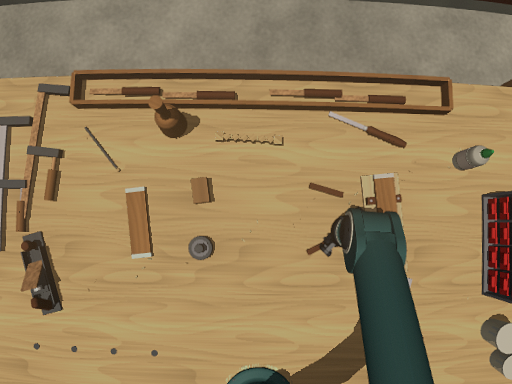

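Long board's far end lies at (655,-341), as expected for a centred board. Now the first sticker at (325,189).

```bash
python3 -m inch '45 0 0 0 0 0 -0.152; 45 0 0 0 0 0 -0.152; 45 0 0 0 0 0 -0.151; 45 17 53 5 0 0 0; 45 18 53 28 0 0 0'
python3 -m inch '45 0 0 30 0 0 0; 45 0 0 0 0 0 0; 45 0 0 0 0 0 0; 45 0 0 0 0 0 0; 45 0 0 0 0 0 0'
python3 -c "
from h import *
go(614,-183.5,176,1.294)"
```

```text
clock: 12.95
position: [615.4, -183.2, 261.6]
tcp_rot: [0.002, 0.798, 0.602, 0.001]
contact_force: [0.6, 0.7, 0.7]
finger_gap: 44.8
grip_force: 0.0
clock: 13.58
position: [613.4, -182.2, 231.1]
tcp_rot: [0.001, 0.797, 0.604, 0.0]
contact_force: [0.3, -0.4, 0.0]
finger_gap: 44.8
grip_force: 0.0
turn az 0.004  then shift -1.1 1.0 55.1 | pos [ 613.4 -182.2  231.1] yaw 1.298 j7 -0.35 F [ 0.3 -0.4  0. ] gap 44.8 grip 0.0 t 13.6
```

```bash
python3 -m inch '45 -1 1 20 0 0 0; 45 0 0 20 0 0 0; 45 0 0 12 0 0 0; 45 0 0 3 0 0 0; 45 0 0 0 0 0 0'
python3 -m inch '30 0 0 0 0 0 0; 20 0 0 0 0 0 0; 8 0 0 0 0 0 0; 8 0 0 0 0 0 0; 8 0 0 0 0 0 0'
python3 -c "
from h import *
go(589.6,-348.2,260,1.675)"
```

```text
clock: 14.2
position: [614.1, -182.8, 174.4]
tcp_rot: [-0.0, 0.796, 0.605, -0.0]
contact_force: [0.3, -0.0, 0.1]
finger_gap: 45.1
grip_force: 0.0
clock: 14.82
position: [614.3, -183.1, 175.5]
tcp_rot: [0.001, 0.797, 0.605, 0.0]
contact_force: [-0.7, 0.9, 5.4]
finger_gap: 14.7
grip_force: 62.0
turn az -0.376  then shift -161.6 -41.8 -84.5 | pos [ 614.3 -183.1  175.5] yaw 1.299 j7 -0.38 F [-0.7  0.9  5.4] gap 14.7 grip 62.0 t 14.8
```

```bash
python3 -m inch '8 0 0 -10 0 0 0; 8 0 0 -35 0 0 0; 8 0 0 -40 0 0 -0.126; 8 0 0 0 0 0 -0.125; 8 0 0 0 0 0 -0.125'
python3 -m inch '8 -40 -10 0 0 0 0; 8 -40 -10 0 0 0 0; 8 -41 -11 0 0 0 0; 8 -40 -10 0 0 0 0; 8 0 0 0 0 0 0'
python3 -m inch '8 0 0 0 0 0 0; 8 0 0 10 0 0 0; 8 0 0 10 0 0 0; 8 0 0 0 0 0 0; 8 0 0 0 0 0 0'
python3 -c "
from h import *
go(589.6,-348.2,224.5,1.675)"
```

```text
clock: 15.45
position: [613.9, -183.1, 260.7]
tcp_rot: [0.001, 0.668, 0.744, -0.0]
contact_force: [-0.7, -0.9, -0.4]
finger_gap: 14.2
grip_force: 61.2
clock: 16.08
position: [587.9, -352.5, 259.3]
tcp_rot: [0.0, 0.672, 0.74, -0.001]
contact_force: [-0.7, -0.2, -0.4]
finger_gap: 14.7
grip_force: 61.2
clock: 16.7
position: [590.1, -347.1, 239.6]
tcp_rot: [-0.0, 0.669, 0.743, 0.0]
contact_force: [-0.3, -0.3, 0.4]
finger_gap: 14.3
grip_force: 61.2
turn az 0.000  then shift -1.1 -0.6 15.1 | pos [ 590.1 -347.1  239.6] yaw 1.675 j7 0.24 F [-0.3 -0.3  0.4] gap 14.3 grip 61.2 t 16.7
```

```bash
python3 -m inch '8 -1 -0.6 8 0 0 0; 8 0 0 5 0 0 0; 8 0 0 2 0 0 0; 8 0 0 0 0 0 0; 8 0 0 0.5 0 0 0'
python3 -m inch '8 0 0 0.5 0 0 0; 8 0 0 0 0 0 0; 18 0 0 0 0 0 0; 24 0 0 0 0 0 0; 30 0 0 0 0 0 0'
python3 -m inch '30 0 0 -10 0 0 0; 30 0 0 -40 0 0 0; 45 0 0 -10 0 0 -0.116; 45 0 0 0 0 0 -0.116; 45 0 0 0 0 0 -0.116'
python3 -c "
from h import *
go(459,-176.4,230,2.023)"
```

```text
clock: 17.32
position: [589.5, -348.5, 224.4]
tcp_rot: [0.0, 0.669, 0.743, 0.0]
contact_force: [0.8, -0.3, -0.0]
finger_gap: 14.4
grip_force: 61.2
clock: 17.95
position: [589.4, -348.5, 223.8]
tcp_rot: [0.0, 0.669, 0.743, -0.0]
contact_force: [-0.4, 0.6, -1.3]
finger_gap: 29.9
grip_force: 0.0
clock: 18.58
position: [589.5, -348.5, 284.9]
tcp_rot: [0.001, 0.529, 0.849, -0.0]
contact_force: [-0.1, -0.6, -0.1]
finger_gap: 44.6
grip_force: 0.0
turn az 0.004  then shift 211.8 -42.2 54.9 | pos [ 589.5 -348.5  284.9] yaw 2.027 j7 0.57 F [-0.1 -0.6 -0.1] gap 44.6 grip 0.0 t 18.6
```

```bash
python3 -m inch '45 40 -8 0 0 0 0.004; 45 43 -8.5 0 0 0 0; 45 43 -8.5 0 0 0 0; 45 43 -8.5 10 0 0 0; 45 43 -8.7 20 0 0 0'
python3 -m inch '45 0 0 25 0 0 0; 45 0 0 20 0 0 0; 45 0 0 0 0 0 0; 45 0 0 0 0 0 0; 45 0 0 0 0 0 0'
python3 - <<'E'
from h import *
go(459,-176.4,175.5,2.023)
s=ctrl.snapshot("side");cv2.imwrite("pics/p3.png",cv2.resize(s["img"][200:384,200:440,::-1],None,fx=3,fy=3))
s=ctrl.snapshot("top");d=(s["img"][:,:,1]<85).astype(np.uint8)
for o in rect(s,d,64,(360,185,415,215)): print(o)
E
```

```text
clock: 19.2
position: [459.1, -174.8, 254.9]
tcp_rot: [0.002, 0.532, 0.846, 0.0]
contact_force: [0.3, 0.4, -0.6]
finger_gap: 45.3
grip_force: 0.0
clock: 19.82
position: [459.9, -176.0, 209.4]
tcp_rot: [0.001, 0.533, 0.846, 0.0]
contact_force: [0.3, -0.8, 0.4]
finger_gap: 45.1
grip_force: 0.0
turn az -0.005  then shift 0.1 -1.0 33.9 | pos [ 459.9 -176.   209.4] yaw 2.018 j7 0.23 F [ 0.3 -0.8  0.4] gap 45.1 grip 0.0 t 19.8
(301, array([ 587.9, -336.4]), array([ 579. , -338.6]), array([106.8,  75.1]), 1.679)
```

View pics/p3.png

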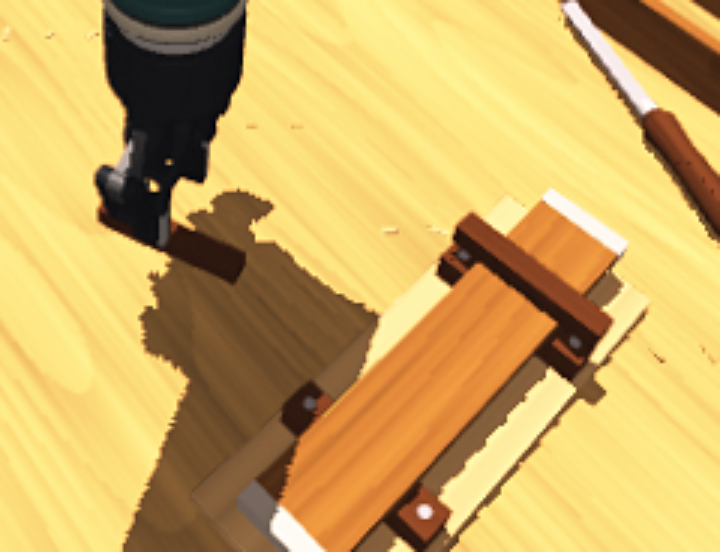

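The first sticker sits squarely across the board over the far bearer, and the gripper hovers over the second sticker.

```bash
python3 -m inch '45 0 -1 20 0 0 -0.005; 45 0 0 10 0 0 0; 45 0 0 3.5 0 0 0; 45 0 0 0 0 0 0; 30 0 0 0 0 0 0'
python3 -m inch '20 0 0 0 0 0 0; 8 0 0 0 0 0 0; 8 0 0 0 0 0 0; 8 0 0 0 0 0 0; 8 0 0 0 0 0 0'
python3 -c "
from h import *
go(450.4,-362.8,260,1.675)"
```

```text
clock: 20.55
position: [458.7, -176.2, 175.6]
tcp_rot: [0.0, 0.53, 0.848, 0.0]
contact_force: [1.0, -0.8, 0.3]
finger_gap: 30.5
grip_force: 0.0
clock: 21.18
position: [458.7, -176.2, 175.8]
tcp_rot: [0.0, 0.53, 0.848, -0.0]
contact_force: [-1.5, 0.0, 5.6]
finger_gap: 14.2
grip_force: 59.8
turn az 0.349  then shift -184.7 -27.7 -84.2 | pos [ 458.7 -176.2  175.8] yaw 2.024 j7 0.18 F [-1.5  0.   5.6] gap 14.2 grip 59.8 t 21.2
```

```bash
python3 -m inch '8 0 0 -10 0 0 0; 8 0 0 -35 0 0 0; 8 0 0 -40 0 0 0.117; 8 0 0 0 0 0 0.116; 8 0 0 0 0 0 0.116'
python3 -m inch '8 -46 -7 0 0 0 0; 8 -46 -7 0 0 0 0; 8 -46 -7 0 0 0 0; 8 -46.7 -6.7 0 0 0 0; 8 0 0 0 0 0 0'
python3 -m inch '8 0 0 0 0 0 0; 8 0 0 10 0 0 0; 8 0 0 10 0 0 0; 8 0 0 0 0 0 0; 8 0 0 0 0 0 0'
python3 -c "
from h import *
go(450.4,-362.8,224.5,1.675)"
```

```text
clock: 21.8
position: [458.5, -176.4, 261.3]
tcp_rot: [0.001, 0.671, 0.742, 0.0]
contact_force: [-0.2, 0.0, -0.1]
finger_gap: 14.3
grip_force: 59.1
clock: 22.42
position: [448.6, -367.1, 260.3]
tcp_rot: [0.001, 0.672, 0.74, -0.001]
contact_force: [0.2, 0.2, 0.2]
finger_gap: 14.4
grip_force: 59.2
clock: 23.05
position: [450.4, -362.4, 240.1]
tcp_rot: [-0.0, 0.669, 0.743, 0.0]
contact_force: [0.5, -0.1, 1.2]
finger_gap: 14.7
grip_force: 59.1
turn az 0.000  then shift -0.4 -0.0 15.6 | pos [ 450.4 -362.4  240.1] yaw 1.675 j7 0.34 F [ 0.5 -0.1  1.2] gap 14.7 grip 59.1 t 23.1
```

```bash
python3 -m inch '8 -0.4 0 8 0 0 0; 8 0 0 5 0 0 0; 8 0 0 2 0 0 0; 8 0 0 0 0 0 0; 8 0 0 0.5 0 0 0'
python3 -m inch '8 0 0 0.5 0 0 0; 8 0 0 0 0 0 0; 18 0 0 0 0 0 0; 24 0 0 0 0 0 0; 30 0 0 0 0 0 0'
python3 -m inch '30 0 0 -10 0 0 0; 30 0 0 -40 0 0 0; 70 0 0 -30 0 0 0; 70 40 0 0 0 0 0; 70 40 0 0 0 0 0'
python3 -m inch '70 60 0 0 0 0 0; 70 60 0 0 0 0 0; 70 60 0 0 0 0 0; 70 60 0 0 0 0 0; 70 0 0 0 0 0 0'
python3 - <<'E'
from h import *
go(514,351,290,.1335)
s=ctrl.snapshot("side");cv2.imwrite("pics/p4s.png",s["img"][:,:,::-1])
s=ctrl.snapshot("top");cv2.imwrite("pics/p4t.png",s["img"][:,:,::-1])
a=cv2.imread("pics/p4t.png")[150:300,320:445];b=cv2.imread("pics/p4s.png")[220:384,240:440]
a=cv2.resize(a,None,fx=3,fy=3);b=cv2.resize(b,(400,328));c=np.zeros((450,780,3),np.uint8);c[:450,:375]=a;c[:328,378:778]=b;cv2.imwrite("pics/p4.png",c)
E
```

```text
clock: 23.68
position: [450.3, -363.2, 224.9]
tcp_rot: [0.0, 0.669, 0.743, 0.0]
contact_force: [0.1, 1.2, -0.6]
finger_gap: 14.6
grip_force: 59.1
clock: 24.3
position: [450.2, -363.2, 224.2]
tcp_rot: [0.0, 0.669, 0.743, -0.0]
contact_force: [0.2, -0.4, 0.2]
finger_gap: 30.0
grip_force: 0.0
clock: 24.92
position: [441.8, -282.9, 305.4]
tcp_rot: [0.001, 0.67, 0.743, 0.0]
contact_force: [-1.2, 0.4, -0.5]
finger_gap: 70.0
grip_force: 0.0
clock: 25.55
position: [416.5, -40.6, 305.2]
tcp_rot: [0.0, 0.666, 0.746, 0.0]
contact_force: [-0.3, 0.3, 0.4]
finger_gap: 70.0
grip_force: 0.0
turn az 1.550  then shift 148.7 -375.2 15.2 | pos [416.5 -40.6 305.2] yaw 1.684 j7 -0.19 F [-0.3  0.3  0.4] gap 70.0 grip 0.0 t 25.6
```

View pics/p4.png

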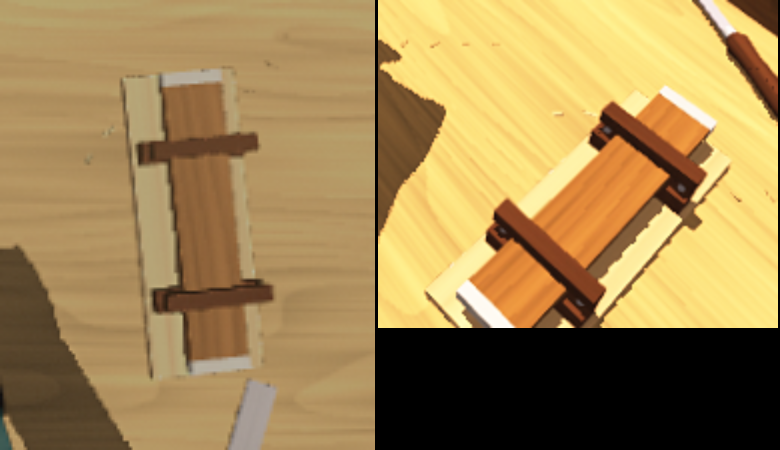

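The stickers lie squarely over both bearers, and the parallax-corrected centres coincide (about column 179 in the crop). On to the short board.

```bash
python3 -m inch '70 0 0 0 0 0 0.172; 70 0 0 0 0 0 0.172; 70 0 0 0 0 0 0.172; 70 0 0 0 0 0 0.172; 70 0 0 0 0 0 0.172'
python3 -m inch '70 0 0 0 0 0 0.172; 70 0 0 0 0 0 0.172; 70 0 0 0 0 0 0.172; 70 0 0 0 0 0 0.172; 70 0 0 0 0 0 0'
python3 -m inch '70 21 -53 2 0 0 0; 70 21 -53 2 0 0 0; 70 21 -53 2 0 0 0; 70 21 -53 2 0 0 0; 70 21 -53 2 0 0 0'
python3 -m inch '70 21 -53 2 0 0 0; 70 21 -53 2 0 0 0; 70 0 0 0 0 0 0; 70 0 0 0 0 0 0; 70 0 0 0 0 0 0'
python3 -c "
from h import *
go(514,351,200,.1335)"
```

```text
clock: 26.28
position: [417.3, -46.7, 304.4]
tcp_rot: [0.0, 0.92, 0.392, 0.0]
contact_force: [0.3, -0.6, -0.6]
finger_gap: 70.2
grip_force: 0.0
clock: 26.9
position: [417.2, -46.3, 304.4]
tcp_rot: [0.0, 0.998, 0.063, 0.0]
contact_force: [-0.2, -0.8, -0.2]
finger_gap: 70.4
grip_force: 0.0
clock: 27.52
position: [488.8, 231.9, 294.1]
tcp_rot: [0.0, 0.998, 0.064, 0.0]
contact_force: [1.2, -0.5, -0.3]
finger_gap: 70.1
grip_force: 0.0
clock: 28.15
position: [516.5, 339.6, 290.0]
tcp_rot: [0.001, 0.998, 0.062, -0.0]
contact_force: [0.2, 0.0, 1.2]
finger_gap: 70.3
grip_force: 0.0
turn az -0.008  then shift -1.0 -11.7 90.0 | pos [516.5 339.6 290. ] yaw 0.125 j7 -2.34 F [0.2 0.  1.2] gap 70.3 grip 0.0 t 28.1
```

```bash
python3 -m inch '70 -1 -12 10 0 0 -0.008; 70 0 0 40 0 0 0; 70 0 0 35 0 0 0; 70 0 0 15 0 0 0; 70 0 0 0 0 0 0'
python3 -m inch '70 0 0 0 0 0 0; 70 0 0 0 0 0 0; 70 0 0 0 0 0 0; 70 0 0 0 0 0 0; 70 0 0 0 0 0 0'
python3 -c "
from h import *
go(514,351,170.5,.1335)"
```

```text
clock: 28.78
position: [513.0, 353.5, 189.3]
tcp_rot: [0.0, 0.998, 0.068, -0.001]
contact_force: [0.1, 0.1, -0.1]
finger_gap: 70.2
grip_force: 0.0
clock: 29.4
position: [513.4, 353.5, 190.4]
tcp_rot: [-0.0, 0.998, 0.067, 0.0]
contact_force: [-0.3, 0.0, -0.2]
finger_gap: 69.8
grip_force: 0.0
turn az 0.001  then shift 0.2 2.5 19.9 | pos [513.4 353.5 190.4] yaw 0.135 j7 -2.41 F [-0.3  0.  -0.2] gap 69.8 grip 0.0 t 29.4
```

```bash
python3 -m inch '70 0 2.5 0 0 0 0; 70 0 0 12 0 0 0; 70 0 0 5 0 0 0; 70 0 0 2.5 0 0 0; 70 0 0 0 0 0 0'
python3 -m inch '62 0 0 0 0 0 0; 58 0 0 0 0 0 0; 45 0 0 0 0 0 0; 45 0 0 0 0 0 0; 45 0 0 0 0 0 0'
python3 -m inch '45 0 0 -5 0 0 0; 45 0 0 -15 0 0 0; 45 0 0 -40 0 0 0; 45 0 0 -40 0 0 0; 45 0 0 -20 0 0 0'
python3 -c "
from h import *
go(520,-356,290,.104)"
```

```text
clock: 30.02
position: [513.6, 351.1, 170.3]
tcp_rot: [0.0, 0.998, 0.067, -0.0]
contact_force: [-0.0, 0.0, 0.4]
finger_gap: 70.2
grip_force: 0.0
clock: 30.65
position: [514.0, 351.2, 171.3]
tcp_rot: [-0.0, 0.998, 0.067, 0.0]
contact_force: [-0.2, -1.0, 5.7]
finger_gap: 54.2
grip_force: 64.6
clock: 31.28
position: [514.1, 351.4, 293.6]
tcp_rot: [-0.001, 0.998, 0.067, 0.002]
contact_force: [-0.3, 0.9, -0.4]
finger_gap: 54.4
grip_force: 64.0
turn az 0.031  then shift -67.5 704.2 3.6 | pos [514.1 351.4 293.6] yaw 0.135 j7 -2.35 F [-0.3  0.9 -0.4] gap 54.4 grip 64.0 t 31.3
```

```bash
python3 -m inch '45 -3 30 0 0 0 0.031; 45 -5 50 0 0 0 0; 45 -5 52 0 0 0 0; 45 -5 52 0 0 0 0; 45 -5 52 0 0 0 0'
python3 -m inch '45 -5 52 0 0 0 0; 45 -5 52 0 0 0 0; 45 -5 52 0 0 0 0; 45 -5 52 0 0 0 0; 45 -5 52 0 0 0 0'
python3 -m inch '45 -5 52 0 0 0 0; 45 -5 52 0 0 0 0; 45 -5 52 0 0 0 0; 45 -4 40 0 0 0 0; 45 0 10 0 0 0 0'
python3 -m inch '45 0 0 10 0 0 0; 45 0 0 10 0 0 0; 45 0 0 10 0 0 0; 45 0 0 0 0 0 0; 45 0 0 0 0 0 0'
python3 -c "
from h import *
go(520,-356,236,.104)
s=ctrl.snapshot('top');im=s['img'].astype(int);w=((im.min(2)>85)&(im[:,:,0]-im[:,:,2]<35)).astype(np.uint8)
p=pose()[0]
for o in rect(s,w,p[2]-171.3+14,(365,165,425,280)): print(o)
"
```

```text
clock: 31.9
position: [515.8, 112.1, 290.5]
tcp_rot: [0.0, 0.999, 0.052, -0.0]
contact_force: [0.5, -0.1, -0.4]
finger_gap: 54.5
grip_force: 63.9
clock: 32.52
position: [517.8, -149.0, 290.6]
tcp_rot: [-0.0, 0.999, 0.052, -0.0]
contact_force: [0.7, -0.4, -1.5]
finger_gap: 54.6
grip_force: 63.9
clock: 33.15
position: [519.3, -357.6, 290.0]
tcp_rot: [0.0, 0.999, 0.049, -0.001]
contact_force: [0.3, 0.2, -1.0]
finger_gap: 54.5
grip_force: 63.9
clock: 33.78
position: [521.0, -353.8, 260.8]
tcp_rot: [0.0, 0.999, 0.052, 0.0]
contact_force: [0.2, -0.2, -0.7]
finger_gap: 54.1
grip_force: 64.0
turn az 0.000  then shift -1.2 2.1 24.8 | pos [ 521.  -353.8  260.8] yaw 0.104 j7 -1.14 F [ 0.2 -0.2 -0.7] gap 54.1 grip 64.0 t 33.8
(76, array([ 648. , -322.4]), array([ 647.6, -321.6]), array([54.8, 10.3]), 1.689)
(81, array([ 615.1, -341.3]), array([ 615.2, -341.6]), array([53.5, 10.6]), 1.675)
(64, array([ 427.5, -355.9]), array([ 427.3, -356.7]), array([45. , 10.2]), 1.68)
(73, array([ 394.3, -344.1]), array([ 394.3, -344.6]), array([47.1, 11. ]), 1.684)
```

```bash
python3 -m inch '45 -1 2 5 0 0 0; 45 0 0 10 0 0 0; 45 0 0 6 0 0 0; 45 0 0 2 0 0 0; 45 0 0 0 0 0 0'
python3 -m inch '45 0 0 1 0 0 0; 45 0 0 0 0 0 0; 45 0 0 1 0 0 0; 45 0 0 0 0 0 0; 45 0 0 0 0 0 0'
python3 -c "
from h import *
go(520,-356,235,.104)"
```

```text
clock: 34.45
position: [520.0, -356.2, 237.5]
tcp_rot: [-0.0, 0.999, 0.052, -0.0]
contact_force: [-0.8, 0.9, -0.4]
finger_gap: 54.5
grip_force: 64.0
clock: 35.08
position: [519.9, -356.2, 235.7]
tcp_rot: [0.0, 0.999, 0.052, -0.0]
contact_force: [-0.6, -0.3, -0.5]
finger_gap: 54.1
grip_force: 64.0
turn az -0.000  then shift 0.1 -0.2 0.7 | pos [ 519.9 -356.2  235.7] yaw 0.104 j7 -1.14 F [-0.6 -0.3 -0.5] gap 54.1 grip 64.0 t 35.1
```

```bash
python3 -m inch '45 0 0 0.7 0 0 0; 45 0 0 0 0 0 0; 45 0 0 0.5 0 0 0; 45 0 0 0 0 0 0; 45 0 0 0 0 0 0'
python3 -m inch '58 0 0 0 0 0 0; 66 0 0 0 0 0 0; 75 0 0 0 0 0 0; 75 0 0 -10 0 0 0; 75 0 0 -30 0 0 0'
python3 -m inch '75 0 0 -50 0 0 0; 70 0 -50 0 0 0 0; 50 0 -50 0 0 0 0; 50 0 -50 0 0 0 0; 50 0 -50 0 0 0 0'
python3 - <<'E'
from h import *
s=ctrl.snapshot("top");im=s["img"].astype(int);g=im[:,:,1]
w=((im.min(2)>100)&(im[:,:,0]-im[:,:,2]<45)).astype(np.uint8)
for z in(48,78):
  for o in rect(s,w,z,(360,160,415,290)): print(z,o)
d=(g<110).astype(np.uint8)
x0,y0,x1,y1=(184,232,219,264);cr=d[y0:y1,x0:x1]
yx=np.argwhere(cr)
cr=im[y0:y1,x0:x1].sum(2).astype(np.uint8)
go(448,166,270)
s2=ctrl.snapshot("side")
A=cv2.resize(s["img"][225:270,175:225,::-1],None,fx=8,fy=8,interpolation=cv2.INTER_CUBIC)
B=cv2.resize(s2["img"][160:205,145:195,::-1],None,fx=7.9,fy=8,interpolation=cv2.INTER_CUBIC)
cv2.imwrite("pics/w.png",np.hstack([A,B]))
E
```

```text
clock: 35.7
position: [520.0, -356.2, 235.3]
tcp_rot: [0.0, 0.999, 0.052, 0.0]
contact_force: [-2.5, 1.6, 5.1]
finger_gap: 54.4
grip_force: 64.8
clock: 36.33
position: [519.4, -355.9, 273.9]
tcp_rot: [-0.001, 0.999, 0.052, -0.001]
contact_force: [-0.3, -0.3, 0.8]
finger_gap: 74.9
grip_force: 0.0
clock: 36.95
position: [499.0, -155.7, 325.4]
tcp_rot: [0.0, 0.999, 0.052, 0.001]
contact_force: [1.1, -0.7, -0.8]
finger_gap: 50.0
grip_force: 0.0
48 (80, array([ 654.9, -341.2]), array([ 654.8, -341.2]), array([56.3, 10.9]), 1.695)
48 (85, array([ 617.1, -356.2]), array([ 617. , -355.6]), array([56.5, 11.8]), 1.685)
48 (54, array([ 425.6, -388.7]), array([ 425.5, -388.3]), array([34.8, 12.6]), 1.723)
48 (46, array([ 389.2, -382.3]), array([ 388.6, -383.2]), array([29. , 11.1]), 1.643)
48 (129, array([ 353.7, -404.5]), array([ 352.8, -404.8]), array([36.4, 29.7]), 2.59)
78 (80, array([ 651.2, -331.1]), array([ 651.1, -331.2]), array([54.8, 10.6]), 1.695)
78 (85, array([ 614.4, -345.7]), array([ 614.3, -345.1]), array([54.9, 11.4]), 1.685)
78 (54, array([ 428.2, -377.3]), array([ 428.2, -377. ]), array([33.8, 12.3]), 1.723)
78 (46, array([ 392.9, -371.1]), array([ 392.3, -371.9]), array([28.2, 10.8]), 1.643)
78 (129, array([ 358.4, -392.7]), array([ 357.4, -393. ]), array([35.4, 28.9]), 2.59)
turn az 0.000  then shift -15.0 -318.1 55.4 | pos [ 498.6 -148.4  325.4] yaw 0.112 j7 -1.43 F [-1.4  5.5  0.2] gap 50.0 grip 0.0 t 37.0
```

View pics/w.png

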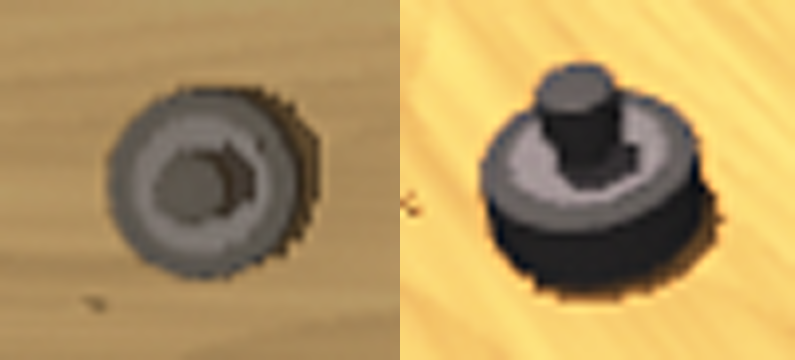

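Run:
```python
from h import *
s=ctrl.snapshot("top");t=ctrl.snapshot("side")
print(toplane(s,[204/8+174.5,183/8+224.5],26),toplane(s,[190/8+174.5,187/8+224.5],54),toplane(t,[176/7.9+144.5,88/8+159.5],54))
```

```text
[[446.88995161 168.29389574]] [[447.33663006 169.31435317]] [[447.21747111 168.27591286]]
```

```bash
python3 -m inch '50 -2 -45 0 0 0 0; 50 -3 -50 0 0 0 0; 50 -3 -50 0 0 0 0; 50 -3 -50 0 0 0 0; 50 -3 -50 0 0 0 0'
python3 -m inch '50 -3 -50 0 0 0 0; 50 -1 -20 10 0 0 0; 50 0 0 30 0 0 0; 50 0 0 10 0 0 0; 50 0 0 0 0 0 0'
python3 -m inch '50 0 0 0 0 0 0; 50 0 0 0 0 0 0; 50 0 0 0 0 0 0; 50 0 0 0 0 0 0; 50 0 0 0 0 0 0'
python3 -c "
from h import *
go(447,168.5,205,.104)"
```

```text
clock: 37.78
position: [460.5, 85.0, 325.0]
tcp_rot: [0.0, 0.999, 0.05, 0.001]
contact_force: [1.3, 0.1, -0.7]
finger_gap: 50.1
grip_force: 0.0
clock: 38.4
position: [449.2, 153.2, 274.2]
tcp_rot: [0.0, 0.999, 0.051, -0.001]
contact_force: [0.0, 0.6, 0.0]
finger_gap: 50.2
grip_force: 0.0
clock: 39.02
position: [448.7, 154.2, 274.6]
tcp_rot: [0.0, 0.999, 0.052, 0.0]
contact_force: [0.0, 0.7, -0.5]
finger_gap: 50.1
grip_force: 0.0
turn az -0.000  then shift -0.2 -14.4 69.6 | pos [448.7 154.2 274.6] yaw 0.104 j7 -2.16 F [ 0.   0.7 -0.5] gap 50.1 grip 0.0 t 39.0
```

```bash
python3 -m inch '50 0 -14.4 0 0 0 0; 50 0 0 10 0 0 0; 50 0 0 25 0 0 0; 50 0 0 20 0 0 0; 50 0 0 10 0 0 0'
python3 -m inch '50 0 0 5 0 0 0; 40 0 0 0 0 0 0; 34 0 0 0 0 0 0; 15 0 0 0 0 0 0; 15 0 0 0 0 0 0'
python3 -m inch '15 0 0 0 0 0 0; 15 0 0 0 0 0 0; 15 0 0 0 0 0 0; 15 0 0 0 0 0 0; 15 0 0 0 0 0 0'
python3 -c "
from h import *
go(447,168.5,205,.104)"
```

```text
clock: 39.65
position: [446.7, 168.5, 208.0]
tcp_rot: [0.0, 0.999, 0.052, -0.001]
contact_force: [-0.5, -0.3, -0.4]
finger_gap: 50.0
grip_force: 0.0
clock: 40.28
position: [447.5, 168.5, 205.3]
tcp_rot: [0.0, 0.999, 0.052, 0.001]
contact_force: [-0.7, -0.3, 6.7]
finger_gap: 23.8
grip_force: 58.6
clock: 40.9
position: [447.5, 168.5, 205.3]
tcp_rot: [0.0, 0.999, 0.052, 0.001]
contact_force: [-0.1, -0.1, 6.1]
finger_gap: 24.1
grip_force: 58.6
turn az -0.000  then shift -0.5 -0.1 0.3 | pos [447.5 168.5 205.3] yaw 0.104 j7 -2.28 F [-0.1 -0.1  6.1] gap 24.1 grip 58.6 t 40.9
```

```bash
python3 -m inch '15 0 0 -5 0 0 0; 15 0 0 -15 0 0 0; 15 0 0 -30 0 0 0; 15 0 0 -40 0 0 0; 15 0 0 -30 0 0 0'
python3 -m inch '15 0 0 -5 0 0 0; 15 0 0 0 0 0 0; 15 0 0 0 0 0 0; 15 0 0 0 0 0 0; 15 0 0 0 0 0 0'
python3 -c "
from h import *
go(520,-356,325,.104)"
```

```text
clock: 41.52
position: [446.9, 168.5, 326.4]
tcp_rot: [-0.0, 0.999, 0.052, 0.0]
contact_force: [1.2, -1.0, -7.6]
finger_gap: 23.9
grip_force: 59.7
clock: 42.15
position: [447.1, 168.5, 328.8]
tcp_rot: [0.0, 0.999, 0.052, -0.001]
contact_force: [0.5, -0.3, -6.7]
finger_gap: 24.0
grip_force: 60.0
turn az -0.000  then shift 18.1 529.2 3.8 | pos [447.1 168.5 328.8] yaw 0.104 j7 -2.13 F [ 0.5 -0.3 -6.7] gap 24.0 grip 60.0 t 42.1
```

```bash
python3 -m inch '15 0.5 12 0 0 0 0; 15 1 28 0 0 0 0; 15 1.5 40 0 0 0 0; 15 1.5 42 0 0 0 0; 15 1.5 42 0 0 0 0'
python3 -m inch '15 1.5 42 0 0 0 0; 15 1.5 42 0 0 0 0; 15 1.5 42 0 0 0 0; 15 1.5 42 0 0 0 0; 15 1.5 42 0 0 0 0'
python3 -m inch '15 1.5 42 0 0 0 0; 15 1.5 42 0 0 0 0; 15 1 35 0 0 0 0; 15 0.6 25 0 0 0 0; 15 0 11 0 0 0 0'
python3 -m inch '15 0 0 0 0 0 0; 15 0 0 5 0 0 0; 15 0 0 10 0 0 0; 15 0 0 5 0 0 0; 15 0 0 0 0 0 0'
python3 - <<'E'
from h import *
go(520,-356,284,.104)
t=ctrl.snapshot("side");cv2.imwrite("pics/p6.png",cv2.resize(t["img"][200:384,240:440,::-1],None,fx=3,fy=3))
E
```

```text
clock: 42.78
position: [470.1, 3.8, 329.5]
tcp_rot: [0.0, 0.999, 0.052, 0.0]
contact_force: [1.1, 1.4, -7.4]
finger_gap: 24.2
grip_force: 59.8
clock: 43.4
position: [498.9, -204.4, 329.3]
tcp_rot: [0.0, 0.999, 0.051, -0.0]
contact_force: [1.0, 0.5, -6.7]
finger_gap: 23.8
grip_force: 59.8
clock: 44.02
position: [518.9, -358.3, 328.8]
tcp_rot: [0.0, 0.999, 0.05, -0.001]
contact_force: [-1.1, 0.1, -7.5]
finger_gap: 23.7
grip_force: 59.9
clock: 44.65
position: [519.9, -355.4, 308.7]
tcp_rot: [-0.0, 0.999, 0.052, -0.001]
contact_force: [0.4, -0.0, -7.3]
finger_gap: 24.2
grip_force: 59.9
turn az 0.000  then shift 0.1 0.6 24.7 | pos [ 519.9 -355.4  308.7] yaw 0.104 j7 -1.11 F [ 0.4 -0.  -7.3] gap 24.2 grip 59.9 t 44.6
```

View pics/p6.png

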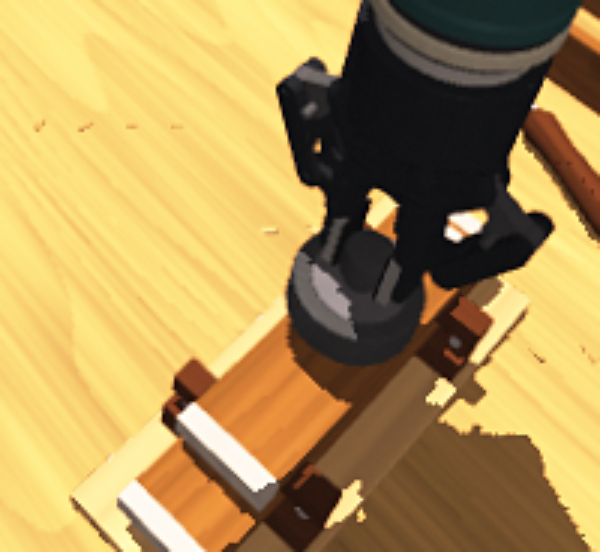

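Run:
```python
from h import *
t=ctrl.snapshot("side")["img"][260:335,325:395,::-1]
t=np.clip((t/255.)**.55*255,0,255).astype(np.uint8)
cv2.imwrite("pics/p7.png",cv2.resize(t,None,fx=8,fy=8,interpolation=cv2.INTER_CUBIC))
```

```text
(no output)
```

View pics/p7.png

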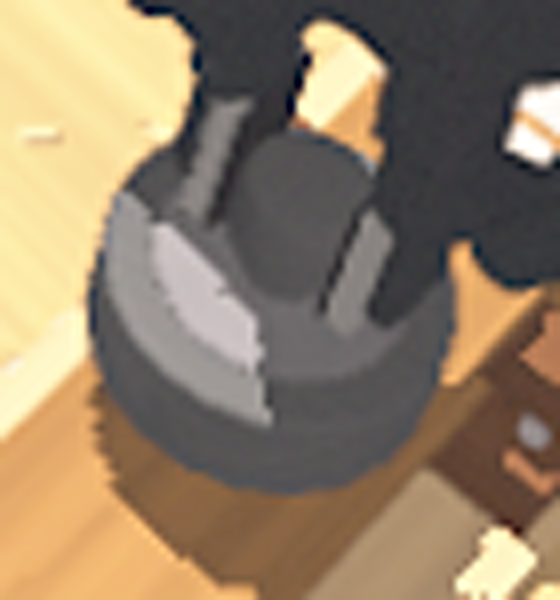

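The weight hangs upright, with its leaning axis matching the wide-angle lean of the gripper, and sits centred over the boards. Lower it.

```bash
python3 -m inch '15 0 0 5 0 0 0; 15 0 0 10 0 0 0; 15 0 0 6 0 0 0; 15 0 0 2 0 0 0; 15 0 0 0 0 0 0'
python3 -m inch '15 0 0 0 0 0 0; 15 0 0 1 0 0 0; 15 0 0 0 0 0 0; 15 0 0 0.5 0 0 0; 15 0 0 0 0 0 0'
python3 -c "
from h import *
go(520,-356,284,.104)"
```

```text
clock: 45.38
position: [520.0, -355.8, 286.3]
tcp_rot: [-0.0, 0.999, 0.052, -0.0]
contact_force: [0.4, -0.1, -7.4]
finger_gap: 23.7
grip_force: 59.9
clock: 46.0
position: [520.0, -355.8, 285.0]
tcp_rot: [-0.0, 0.999, 0.052, -0.0]
contact_force: [-0.5, -0.8, -7.2]
finger_gap: 24.1
grip_force: 59.9
turn az -0.000  then shift 0.0 0.2 1.0 | pos [ 520.  -355.8  285. ] yaw 0.104 j7 -1.12 F [-0.5 -0.8 -7.2] gap 24.1 grip 59.9 t 46.0
```

```bash
python3 -m inch '15 0 0 0.5 0 0 0; 15 0 0 0 0 0 0; 15 0 0 0.5 0 0 0; 15 0 0 0 0 0 0; 15 0 0 0 0 0 0'
python3 -m inch '15 0 0 0.5 0 0 0; 15 0 0 0 0 0 0; 15 0 0 0 0 0 0; 15 0 0 0 0 0 0; 15 0 0 0 0 0 0'
```

```text
clock: 46.62
position: [520.0, -355.8, 284.0]
tcp_rot: [0.0, 0.999, 0.052, -0.0]
contact_force: [-0.1, -0.4, -7.4]
finger_gap: 23.9
grip_force: 59.9
clock: 47.25
position: [520.0, -355.8, 283.5]
tcp_rot: [0.0, 0.999, 0.052, -0.0]
contact_force: [-0.1, 0.5, -6.2]
finger_gap: 23.8
grip_force: 59.9
```

```bash
python3 -m inch '15 0 0 0.5 0 0 0; 15 0 0 0 0 0 0; 15 0 0 0.3 0 0 0; 15 0 0 0 0 0 0; 15 0 0 0 0 0 0'
python3 -m inch '26 0 0 0 0 0 0; 30 0 0 0 0 0 0; 36 0 0 0 0 0 0; 45 0 0 0 0 0 0; 50 0 0 0 0 0 0'
python3 -m inch '50 0 0 -10 0 0 0; 50 0 0 -20 0 0 0; 50 0 0 -50 0 0 0; 50 0 0 -40 0 0 0; 50 0 -40 0 0 0 0'
python3 -m inch '50 0 -50 0 0 0 0; 50 0 -50 0 0 0 0; 50 0 -50 0 0 0 0; 50 0 -50 0 0 0 0; 50 0 0 0 0 0 0'
python3 - <<'E'
from h import *
for n in("top","side"):
    s=ctrl.snapshot(n);cv2.imwrite(f"pics/e{n}.png",s["img"][:,:,::-1])
a=cv2.imread("pics/etop.png")[150:300,320:445];b=cv2.imread("pics/eside.png")[220:384,240:440]
a=cv2.resize(a,None,fx=3,fy=3);b=cv2.resize(b,(400,328));c=np.zeros((450,780,3),np.uint8);c[:450,:375]=a;c[:328,378:778]=b;cv2.imwrite("pics/e.png",c)
E
```

```text
clock: 47.88
position: [520.0, -355.8, 283.4]
tcp_rot: [0.0, 0.999, 0.052, 0.0]
contact_force: [-4.3, 2.5, 3.6]
finger_gap: 23.6
grip_force: 60.8
clock: 48.5
position: [520.1, -355.9, 282.7]
tcp_rot: [0.0, 0.999, 0.052, 0.0]
contact_force: [-0.0, -0.5, -0.0]
finger_gap: 49.8
grip_force: 0.0
clock: 49.12
position: [516.3, -318.7, 408.3]
tcp_rot: [0.003, 0.999, 0.049, 0.004]
contact_force: [0.5, 1.3, -0.6]
finger_gap: 50.0
grip_force: 0.0
clock: 49.75
position: [495.1, -112.7, 404.8]
tcp_rot: [0.0, 0.998, 0.056, 0.001]
contact_force: [0.3, -1.5, -0.1]
finger_gap: 50.2
grip_force: 0.0
```

View pics/e.png

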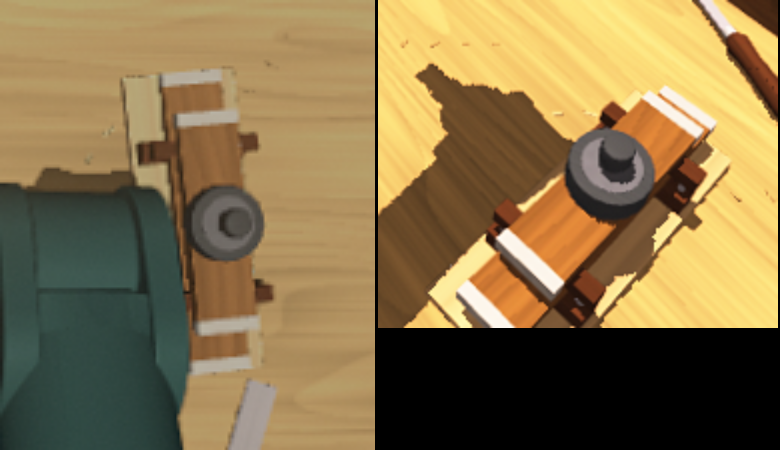

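The stack is complete: the weight stands upright at about (226,223) in the top crop, midway between the board ends. A quick numeric check, then hand in.

Run:
```python
from h import *
s=ctrl.snapshot("top");f=lambda p,z:toplane(s,np.array(p)/3+[319.67,149.67],z)
w=f((226,223),104)[0];k=f((236,221),132)[0];e=f([(208,118),(228,325)],78).mean(0);print(w,k,e)
if np.hypot(*(w-[520,-355.7]))<8: print(ctrl.sign_off())
```

```text
[ 519.34245272 -353.25930907] [ 521.19127387 -351.92306322] [ 520.78181649 -355.63747655]
the job is handed in; nothing more can be done
None
```

The stack is built as asked and the job is handed in: long board, two stickers, short board, and the weight upright on top. In my last camera check the weight and the short board were within about 4 mm of centre. I set each piece down without dropping it and kept clear of the carved rod and the offcut. The hand-in returned no verdict.

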